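Reset the click dial of a saw-fence stop

TASK

Set the fence stop for the next cut: turn the orange dial on the sloping panel anticlockwise until it comes up against its end stop, then turn it clockwise exactly six clicks from there. Then push the red lock lever fully over to the rear to lock it, and leave the other things on the bench where they are.

Things in the scene. Friction and masses are not known exactly. Their poses are not given: they have to be found in the camera images.
- dial_bar (a point): Grip point of the dial, an orange knob with a straight bar grip 46 mm long (x), 14 mm thick (y), 38 mm tall, on a thin 48 mm disc: on its axis, 28 mm out from the panel, 16 mm below its outer end, half-way along the bar. It turns with the dial. z is the dial's axis, out of the panel, up and to the robot, 35 deg from vertical. A black line marks the +x half. Clockwise is as seen from outside.
- panel_mid (a point): Centre of the sloping panel, at the foot of the dial's axis; z out of the panel, x up the slope; clear for 60 mm round. The dial has 16 sprung clicks a turn (0.393 rad each, up to 0.3 N m to pass); let go, it settles in the nearest. Click nought is the last one anticlockwise, 0.1 rad short of a firm end stop (over 0.6 N m); where it points differs each time. The start is 3 to 9 clicks above it.
- stop_face (a point): Centre of the outer face of the brass stop pad (30 mm across) on the steel rod that comes out of the left side of the unit. The dial drives it: 0.5 mm to +y of stop_zero for each click clockwise.
- stop_zero (a point): Fixed point where stop_face stands at click nought. Its axes are the unit's: x from the unit's front to its rear, away from the robot; y to its left along the fence bar; z up.
- lock (a joint): Lock lever on a dark block right of the dial: a rod, 80 mm from pivot to the centre of a red ball (26 mm across). 0 = unlocked, leaning 0.5 rad to the front (robot side); 1.0 = locked, leaning 0.5 rad to the rear, against its stop. Starts between 0 and 0.2, moves in the unit's x-z plane, stays where it is left, takes about 1 N at the ball. It does not itself block the dial.
- lock_tip (a point): Centre of the red ball of the lock lever; about 122 mm above the table at 0 and at 1, 132 mm half-way; the pivot is 52 mm above the table. From 0 to 1 the ball travels 77 mm along the unit's +x.
- blank: Bystander: light wooden blank, 50 x 200 x 28 mm, lying along the fence bar. Leave it be.
- cork_block: Bystander: cork sanding block, 34 x 70 x 24 mm, on the flat top of the housing behind the dial. Leave it be.
- pencil: Bystander: red carpenter's pencil, 150 x 8 x 8 mm, lying in front of the unit. Leave it be.
- hammer: Bystander: small hammer lying on the table. Leave it be.
- screwdriver: Bystander: screwdriver lying on the table. Leave it be.
- glue: Bystander: white glue bottle, 52 mm across, 130 mm tall. Leave it be.
- screw_jar: Bystander: glass jar with steel cap, 64 mm across, 70 mm tall. Leave it be.

How it is judged (in metres and radians):
On the way, in this order (a step that is already met when the one before it is completed fails the run):
1. the dial is fully back against its end stop or in click nought, with the lever still unlocked (y of stop_face in the frame of stop_zero below 0.0001 m and value of joint lock below 0.4 rad), for 0.1 s.
2. the dial is at six clicks from nought, with the lever still unlocked (y of stop_face in the frame of stop_zero between 0.00285 and 0.00315 m and value of joint lock below 0.4 rad), for 0.2 s.
3. the lever is locked, with the dial at six clicks (y of stop_face in the frame of stop_zero between 0.00285 and 0.00315 m and value of joint lock above 0.88 rad), for 0.1 s.
At the end, for the whole second after the job is handed in: The dial rests in the sixth click clockwise of nought (stop_face 3.0 mm from stop_zero, within 0.15 mm, a third of a click), and the lock lever is over and at rest (above 0.88 rad of 1.0) (all of step 3 and velocity of joint lock below 0.1 rad/s); the robot touches nothing.
It fails at once if a bystander is knocked more than 30 mm from its place (distance of any of blank, cork_block, pencil, hammer, screwdriver, glue, screw_jar from where it was at the start of the episode above 0.03 m).
It also fails if it takes over 72 s, if anything falls off the work surface, if the arm or the gripper's body presses on something with over 40 N, if the wrist force passes 120 N, or if a joint passes its speed limit or range.

ROBOT

A 6-joint arm with a two-finger parallel gripper is mounted at the origin on the work surface. World frame = base frame: x ahead of the robot, y to its left, z up, the work surface at z = 0. Lengths are in m, angles in degrees, forces in N, time in s.
With the tool pointing down it reaches from about 0.4 to 0.825 m from the base axis. Payload 7 kg.
Tool frame: the origin (TCP) lies at the centre of the arm's flange, where the gripper is bolted on; the fingertips stand 178 mm ahead of it and the grasp point (between the pads) lies 159 mm ahead of it (tip_reach is the distance from the TCP to the fingertips, in m); z points along the fingers, y is the line along which they close (so a half turn about z gives the same grasp; the last joint's range is limited). The gripper opens to 88 mm and grips with 3 to 60 N. Pads are 19 mm wide; open, the fingers measure 130 mm over their backs; the gripper's body (78 mm by 193 mm) begins 47 mm behind the grasp point.
Start: joints at [86.408, 20.546, 0.682, 0, -70.136, -16.507], TCP at [0.232, 0.634, 0.405] pointing down, gripper open.
Joint ranges: [-176.03, 176.03], [-82.01, 121.73], [-58.28, 71.71], [-173.87, 95.51], [-174.79, -0.11], [-173.66, 173.66]. Speed limits (degrees/s): [136.94, 136.94, 172.46, 180, 180, 180].

INTERFACE

Orientations are given as [roll, pitch, yaw] about the fixed x, y, z axes, in that order (R = Rz(yaw) Ry(pitch) Rx(roll)).
In Python, from plant import * gives the robot as it stands.
- The arm moves only by the shell command python3 -m handwheel 'ROWS'. ROWS is JSON, a list of rows, each a list of 7 numbers: the opening, from -1 (shut) to 1 (fully open), then the shift along the tool's x, y, z as a fraction of full scale, then the turn, a rotation vector about the tool's x, y, z as a fraction of full scale. A call has 1 to 5 rows; each row shifts and turns the commanded pose from where the row before left it, along the tool's axes as they then stand; what a row does not reach is not made up. Full scale, the value 1, is 0.025 m for a shift and 6 degrees for a turn. A row lasts 1/8 s, in which the tool goes at most 62.5 mm and 10.7 degrees, less where a joint would pass 70% of its speed; a pose out of reach is approached as far as the arm can. A call with a number of a shift or a turn outside -1 to 1 is refused whole. A call with a gripper value outside its range is refused whole. The fingers move at their own pace and stop on an object; the grip force is fixed at half the most. Time passes only in rows, so rows that do not move let the fingers close. It gives the time, the measured TCP pose, the force, the opening and the grip force at its end, in the units of the state.
- get_obs(): the state, without advancing time (a new reading comes with each control period).
- snapshot(name): name is "side" or "top"; returns a dict with "color" (420x560x3 uint8, red, green, blue), "fx", "fy", "cx", "cy" (pixels), "R" (3x3) and "t" (3): a world point X has camera coordinates R X + t. Camera axes: x right, y down, z forward; pixel columns grow to the right and rows downward; lengths in m; the calibration is good to about 2 mm. A picture is of the moment at which its call begins. There is no depth.
- close_job(): hands the job in; it is judged then, once.
The state is a dict: "clock": time; "joint_pos": joint angles; "qvel": joint speeds; "tau": joint torques, N m; "tool_pos": TCP position; "orientation": TCP orientation; "force": force on the tool from outside, world axes, zero at the start; "moment": the same for the moment, N m; "opening": finger opening in m; "gripper_force": force on a finger pad.
Only numpy, scipy, OpenCV 4.12 (cv2) and the standard library are available. Lean on these libraries where they do the work, as an engineer would, in place of code of your own. Each camera call takes 0.05 s, during which the arm holds its last target. There are 200 camera calls.

## Working session

There is one attempt and no reset: what is moved stays moved. The work goes in short steps, Python scripts to look and compute and a shell command to move; the robot and the scene stay as the last step left them, time stands still between calls to the robot, and variables do not carry over. Pictures are saved under pics/ and viewed, at most 10 in all, crops included, and the job is handed in when it is done.

```bash
ls; mkdir -p pics
python3 - <<'E'
from plant import *
import cv2,numpy as np
print(get_obs())
for n in("side","top"):
    s=snapshot(n); cv2.imwrite(f"pics/{n}0.png",s["color"][:,:,::-1])
    print(n,s["fx"],s["fy"],s["cx"],s["cy"],np.round(s["R"],4).tolist(),np.round(s["t"],4), 'campos',-np.array(s["R"]).T@s["t"])
E
```

```text
pics
{'clock': 0.0, 'joint_pos': array([ 8.64081475e+01,  2.05912149e+01,  6.32995277e-01, -2.04318948e-02,
       -7.01373458e+01, -1.65061149e+01]), 'qvel': array([-0.0294625 ,  0.04394119,  0.08783457, -0.07376806,  0.01587551,
       -0.07269074]), 'tau': array([ 9.57072116e-04, -5.82713234e+01,  2.93070441e+01,  6.99766651e+00,
        7.16846334e-03, -1.57981781e-04]), 'tool_pos': array([0.2318888 , 0.63369907, 0.40371804]), 'orientation': array([ 1.79902915e+02, -8.73880583e-03, -2.01049181e+01]), 'force': array([0.15996342, 0.42827375, 0.10324351]), 'moment': array([0.02018014, 0.03339474, 0.04386025]), 'gripper_force': 0.0, 'opening': 0.08796577617724997}
side 384.39760424942256 384.39760424942256 276.16757729795904 208.21856554828167 [[0.6914, -0.7224, -0.0131], [-0.4637, -0.4297, -0.7748], [0.5541, 0.5418, -0.6321]] [-0.3782  0.3491  0.5697] campos [ 0.10772153 -0.43189054  0.62558305]
top 449.2022257571119 449.2022257571119 281.4477485746208 213.7524576093047 [[-0.0048, -0.9999, -0.0162], [-0.9964, 0.0062, -0.0844], [0.0845, 0.0157, -0.9963]] [0.0373 0.5677 1.1373] campos [0.46971577 0.01599168 1.18165378]
```

View pics/top0.png

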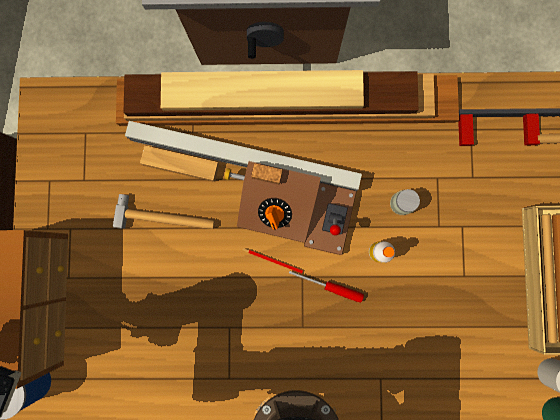

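View pics/side0.png

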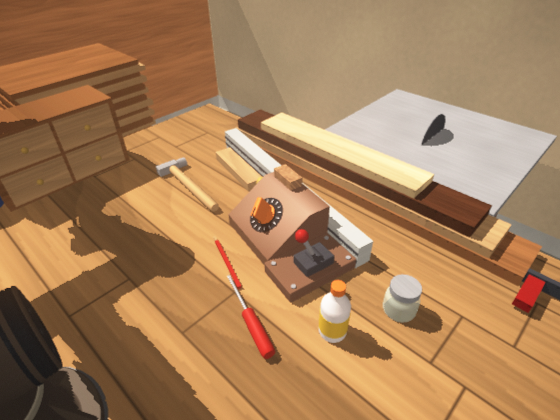

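The top view shows the orange dial at about (274,214) and the red ball at (335,230). In the side view they are at about (263,213) and (301,236). I'll crop the dial for its direction and triangulate the points.

```bash
cat > h.py <<'E'
from plant import *
import cv2,numpy as np
from scipy.spatial.transform import Rotation as Ro
def cam(n):
    s=snapshot(n); return s
def proj(s,X):
    c=np.asarray(s["R"])@np.asarray(X).T+np.asarray(s["t"]).reshape(3,*([1]*(np.ndim(X)-1)))
    return np.array([s["fx"]*c[0]/c[2]+s["cx"],s["fy"]*c[1]/c[2]+s["cy"]]).T
def P(s): 
    K=np.array([[s["fx"],0,s["cx"]],[0,s["fy"],s["cy"]],[0,0,1]]); return K@np.c_[s["R"],s["t"]]
def tri(s1,p1,s2,p2):
    X=cv2.triangulatePoints(P(s1),P(s2),np.array(p1,float),np.array(p2,float)).ravel(); X=X[:3]/X[3]
    return X,proj(s1,X)-p1
def ray(s,p,z):
    R=np.asarray(s["R"]);c=-R.T@s["t"]; d=R.T@[(p[0]-s["cx"])/s["fx"],(p[1]-s["cy"])/s["fy"],1]
    return c+d*(z-c[2])/d[2]
def crop(s,x,y,w,h,k):
    return cv2.resize(s["color"][y:y+h,x:x+w,::-1].copy(),None,fx=k,fy=k,interpolation=cv2.INTER_CUBIC)
def red(s,x,y,w,h,orange=False):
    c=cv2.cvtColor(s["color"][y:y+h,x:x+w],cv2.COLOR_RGB2HSV)
    m=(c[...,1]>190)&(c[...,2]>110)
    m&=((c[...,0]>7)&(c[...,0]<18)) if orange else ((c[...,0]<5)|(c[...,0]>175))
    v,u=np.nonzero(m); return np.array([u.mean()+x,v.mean()+y]),len(u)
E
python3 - <<'E'
from h import *
t=cam("top");s=cam("side")
cv2.imwrite("pics/c1.png",np.hstack([crop(t,225,150,140,110,2.8),crop(s,225,160,140,110,2.8)]))
rt=red(t,320,215,30,30);rs=red(s,290,225,25,25);print(rt,rs,tri(t,rt[0],s,rs[0]))
ot=red(t,255,195,45,40,1);os=red(s,243,193,45,40,1);print(ot,os,tri(t,ot[0],s,os[0]))
a=ray(t,(127,124),.03);b=ray(t,(363,173),.03);print(a,b)
E
```

```text
(array([334.31707317, 229.58536585]), 82) (array([301.03636364, 235.23636364]), 110) (array([ 0.52148191, -0.09179038,  0.12297056]), array([ 0.06752466, -0.06934302]))
(array([273.78099174, 215.03305785]), 242) (array([263.01666667, 215.41666667]), 60) (array([0.56116253, 0.05292382, 0.0643899 ]), array([-0.07308   ,  0.08481953]))
[0.80702143 0.43961153 0.03      ] [ 0.67181605 -0.17726869  0.03      ]
```

View pics/c1.png

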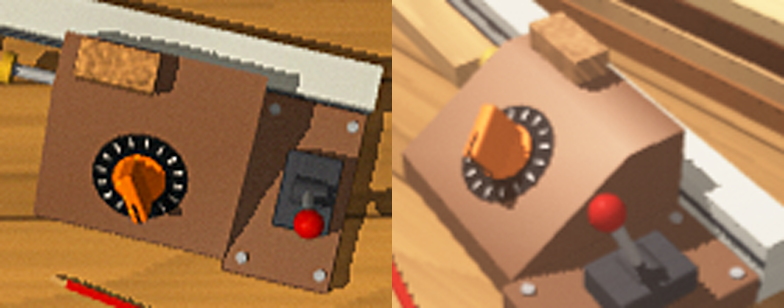

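The dial's bar points mostly downhill, slightly skewed. In the crop its scale ring is centred at about top (275,213) and side (266,215). The ball triangulates to z=0.123, which matches the given 0.122. Next I'll fit the ring and overlay a bar model.

```bash
cat >> h.py <<'E'
yaw=-12.36
Ru=Ro.from_euler('z',yaw,degrees=True).as_matrix()
a=np.radians(35)
# panel frame: z out of panel (up, towards robot = -x unit), x up the slope
Rp=Ru@np.array([[np.cos(a),0,-np.sin(a)],[0,1,0],[np.sin(a),0,np.cos(a)]])
def bar(phi,c):
    Rd=Rp@Ro.from_euler('z',phi,degrees=True).as_matrix()
    L=[[[sx*.023,sy*.007,z] for sx,sy in((1,1),(1,-1),(-1,-1),(-1,1))] for z in(.006,.044)]
    return c+np.array(L).reshape(-1,3)@Rd.T
E
python3 - <<'E'
from h import *
im={};C={}
for n,(x,y,w,h) in dict(top=(252,190,46,46),side=(240,190,52,50)).items():
    s=cam(n);c=s["color"][y:y+h,x:x+w].astype(int)
    m=(c.max(2)<60).astype(np.uint8)
    k=cv2.connectedComponentsWithStats(m,connectivity=8); 
    pts=np.argwhere(m)[:,::-1].astype(np.int32)
    lab=k[1]; big=[i for i in range(1,k[0]) if k[2][i,4]>15]
    pts=np.argwhere(np.isin(lab,big))[:,::-1].astype(np.int32)
    hull=cv2.convexHull(pts); e=cv2.fitEllipse(hull); C[n]=(s,np.array(e[0])+[x,y]); print(n,len(pts),e,C[n][1])
c,r=tri(*C["top"],*C["side"]);print(c,r,"disp"); 
np.save("c.npy",c)
out=[]
for n,(x,y) in dict(top=(235,180),side=(225,175)).items():
    s=C[n][0]; k=7;g=crop(s,x,y,56,80,k)
    f=lambda X:((proj(s,X)-[x-.5,y-.5])*k).astype(np.int32)
    th=np.linspace(0,2*np.pi,60); ring=c+np.c_[.03*np.cos(th),.03*np.sin(th),0*th]@Rp.T
    cv2.polylines(g,[f(ring)],True,(255,255,0),1)
    for p,col in((160,(0,255,0)),(180,(255,0,0))):
        B=f(bar(p,c)); cv2.polylines(g,[B[4:]],True,col,1); cv2.circle(g,tuple(int(v) for v in (B[4]+B[5])//2),4,col,-1)
    out.append(g)
cv2.imwrite("pics/c2.png",np.hstack(out))
E
```

```text
top 401 ((22.6396541595459, 22.617469787597656), (29.152355194091797, 34.48136520385742), 109.41178131103516) [274.63965416 212.61746979]Traceback (most recent call last):
  File "<stdin>", line 10, in <module>
cv2.error: OpenCV(4.12.0) /io/opencv/modules/imgproc/src/shapedescr.cpp:356: error: (-215:Assertion failed) n >= 0 && (depth == CV_32F || depth == CV_32S) in function 'fitEllipseNoDirect'
```

```bash
cat > fit.py <<'E'
from h import *
im={};C={}
for n,(x,y,w,h) in dict(top=(252,190,46,46),side=(246,192,39,42)).items():
    s=cam(n);c=s["color"][y:y+h,x:x+w].astype(int)
    m=(c.max(2)<(60 if n=="top" else 75)).astype(np.uint8)
    k=cv2.connectedComponentsWithStats(m,connectivity=8)
    big=[i for i in range(1,k[0]) if k[2][i,4]>8]
    pts=np.argwhere(np.isin(k[1],big))[:,::-1].astype(np.int32)
    hull=cv2.convexHull(pts); e=cv2.fitEllipse(hull); C[n]=(s,np.array(e[0])+[x,y]); print(n,len(pts),e,C[n][1])
c,r=tri(*C["top"],*C["side"]);print(c,r)
np.save("c.npy",c)
out=[]
for n,(x,y) in dict(top=(247,180),side=(237,175)).items():
    s=C[n][0]; k=7;g=crop(s,x,y,56,70,k)
    f=lambda X:((proj(s,X)-[x-.5,y-.5])*k).astype(np.int32)
    th=np.linspace(0,2*np.pi,60); ring=c+np.c_[.041*np.cos(th),.041*np.sin(th),0*th]@Rp.T
    cv2.polylines(g,[f(ring)],True,(255,255,0),1)
    for p,col in((160,(0,255,0)),(180,(255,0,0))):
        B=f(bar(p,c)); cv2.polylines(g,[B[4:]],True,col,1); cv2.circle(g,tuple(int(v) for v in (B[4]+B[7])//2),4,col,-1)
    out.append(g)
cv2.imwrite("pics/c2.png",np.hstack(out))
E
python3 fit.py
```

```text
top 402 ((22.984140396118164, 22.992616653442383), (29.1479434967041, 35.646148681640625), 115.31499481201172) [274.9841404  212.99261665]
side 50 ((20.55955696105957, 28.715717315673828), (10.440943717956543, 21.850305557250977), 11.873147964477539) [266.55955696 220.71571732]
[0.56820054 0.05019603 0.04556435] [ 0.03511198 -0.04029159]
```

View pics/c2.png

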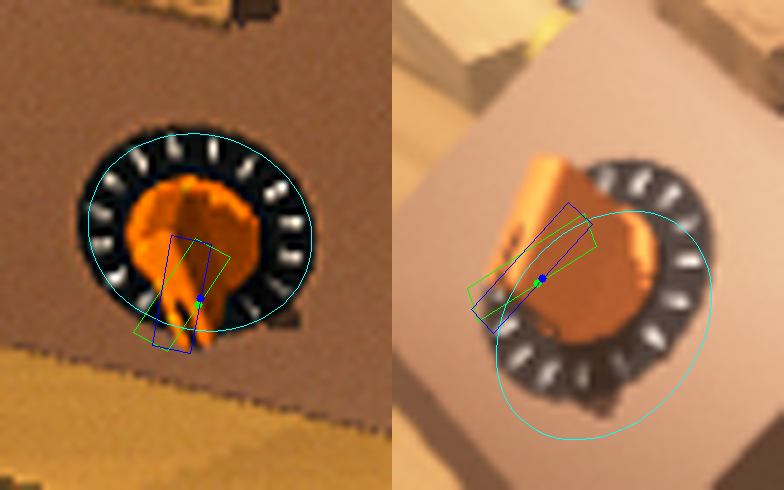

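The cyan ring shows the side ellipse fit failed. By eye the ring centres are top (274.6,212.4) and side (266.2,214.6). I'll redo it with those and overlay several bar angles.

```bash
cat > ov.py <<'E'
from h import *
import sys
def overlay(c,phis,fn,S):
    out=[]
    for n,(x,y) in dict(top=(247,180),side=(237,175)).items():
        s=S[n]; k=7;g=crop(s,x,y,56,70,k)
        f=lambda X:((proj(s,X)-[x-.5,y-.5])*k).astype(np.int32)
        th=np.linspace(0,2*np.pi,60); ring=c+np.c_[.041*np.cos(th),.041*np.sin(th),0*th]@Rp.T
        cv2.polylines(g,[f(ring)],True,(255,255,0),1)
        for p,col in zip(phis,((0,255,0),(255,0,0),(255,0,255))):
            B=f(bar(p,c)); cv2.polylines(g,[B[4:]],True,col,1); cv2.circle(g,tuple(int(v) for v in (B[4]+B[7])//2),4,col,-1)
        out.append(g)
    cv2.imwrite(fn,np.hstack(out))
if __name__=="__main__":
    S={n:cam(n) for n in("top","side")}
    c,r=tri(S["top"],(274.6,212.4),S["side"],(266.2,214.6));print(c,r);np.save("c.npy",c)
    overlay(c,(165,185,205),"pics/c3.png",S)
E
python3 ov.py
```

```text
[0.56813595 0.0505859  0.06375501] [ 0.04205356 -0.04821432]
```

View pics/c3.png

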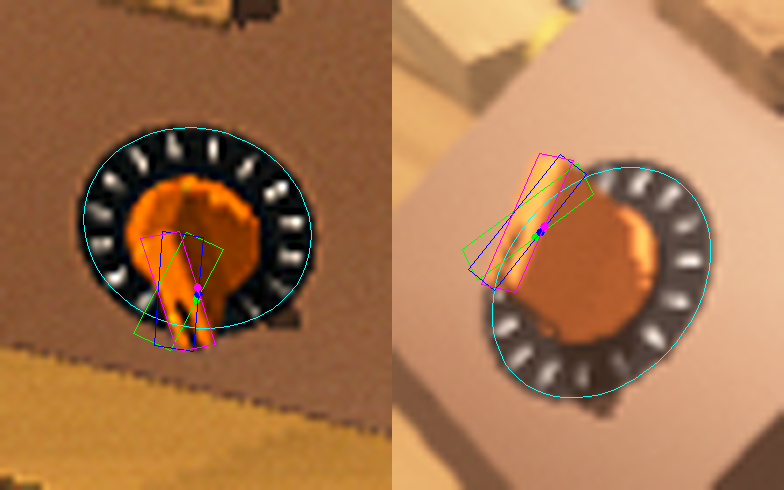

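Ring and bar now fit both views, with phi≈205° (magenta). I'll write a planner that prints the tool-frame shifts and turns to a target.

```bash
cat > go.py <<'E'
from h import *
def go(p,R=None,o=None):
    o=o or get_obs(); R0=Ro.from_euler('xyz',o["orientation"],degrees=True)
    d=R0.inv().apply(np.array(p)-o["tool_pos"])/.025
    print("t %.2f q"%o["clock"],np.round(o["joint_pos"],1),"shift units",np.round(d,2),"rows",np.abs(d).max().round(1))
    if R is not None:
        v=np.degrees((R0.inv()*Ro.from_matrix(R)).as_rotvec())/6; print("turn units",np.round(v,3))
        print("F",np.round(o["force"],1),"M",np.round(o["moment"],2),"open",round(o["opening"],4),o["gripper_force"])
c=np.load("c.npy"); pz=Rp[:,2]
def tool(phi):  # tool x at panel angle phi, z=-pz
    x=Rp@[np.cos(np.radians(phi)),np.sin(np.radians(phi)),0]; return np.c_[x,np.cross(-pz,x),-pz]
E
python3 - <<'E'
from go import *
print(pz)
go([.42,.09,.40],tool(205))
go(c+.287*pz)
E
```

```text
[-0.56028206  0.122776    0.81915204]
t 0.50 q [ 86.4  20.5   0.7  -0.  -70.1 -16.5] shift units [14.54 17.84  0.19] rows 17.8
turn units [ 7.656  1.162 23.563]
F [0.3 0.9 0.2] M [-0.05 -0.04  0.05] open 0.0879 0.0
t 0.50 q [ 86.4  20.5   0.7  -0.  -70.1 -16.5] shift units [14.12 18.18  4.23] rows 18.2
```

```bash
python3 -m handwheel '[[0,0.81,0.99,0,0,0,0],[0,0.81,0.99,0,0,0,0],[0,0.81,0.99,0,0,0,0],[0,0.81,0.99,0,0,0,0],[0,0.81,0.99,0,0,0,0]]' >/dev/null
python3 -m handwheel '[[0,0.81,0.99,0,0,0,0],[0,0.81,0.99,0,0,0,0],[0,0.81,0.99,0,0,0,0],[0,0.81,0.99,0,0,0,0],[0,0.81,0.99,0,0,0,0]]' >/dev/null
python3 -m handwheel '[[0,0.81,0.99,0,0,0,0],[0,0.81,0.99,0,0,0,0],[0,0.81,0.99,0,0,0,0],[0,0.81,0.99,0,0,0,0],[0,0.81,0.99,0,0,0,0]]' 
python3 -m handwheel '[[0,0.81,0.99,0,0,0,0],[0,0.81,0.99,0,0,0,0],[0,0.81,0.99,0,0,0,0],[0,0,0,0,0,0,0],[0,0,0,0,0,0,0]]' 
python3 -c "
from go import *
go([.42,.09,.40],tool(205))"
```

```text
clock: 2.38
tool_pos: [0.3898, 0.1798, 0.405]
orientation: [-180.0, -0.0, -20.1]
force: [1.4, 0.2, -0.3]
opening: 0.0443
gripper_force: 0.0
clock: 3.0
tool_pos: [0.4211, 0.0902, 0.4048]
orientation: [-180.0, -0.0, -20.1]
force: [0.6, -0.4, 0.3]
opening: 0.0436
gripper_force: 0.0
t 3.00 q [ 38.5  -3.4 -28.2  -0.  -65.2  31.3] shift units [-0.04  0.02  0.19] rows 0.2
turn units [ 7.651  1.163 23.556]
F [ 0.6 -0.4  0.3] M [ 0.   -0.01  0.03] open 0.0436 0.0
```

```bash
python3 -m handwheel '[[0,0,0,0,0.306,0.046,0.942],[0,0,0,0,0.306,0.046,0.942],[0,0,0,0,0.306,0.046,0.942],[0,0,0,0,0.306,0.046,0.942],[0,0,0,0,0.306,0.046,0.942]]' >/dev/null
python3 -m handwheel '[[0,0,0,0,0.306,0.046,0.942],[0,0,0,0,0.306,0.046,0.942],[0,0,0,0,0.306,0.046,0.942],[0,0,0,0,0.306,0.046,0.942],[0,0,0,0,0.306,0.046,0.942]]' >/dev/null
python3 -m handwheel '[[0,0,0,0,0.306,0.046,0.942],[0,0,0,0,0.306,0.046,0.942],[0,0,0,0,0.306,0.046,0.942],[0,0,0,0,0.306,0.046,0.942],[0,0,0,0,0.306,0.046,0.942]]' >/dev/null
python3 -c "
from go import *
go(c+.287*pz,tool(205))"
```

```text
t 4.88 q [ 42.6 -12.3 -45.   17.8 -35.2 -71.7] shift units [1.36 1.91 3.58] rows 3.6
turn units [3.071 0.478 9.41 ]
F [-0.3  0.  -0.5] M [-0.45  1.23 -0.06] open 0.0436 0.0
```

```bash
python3 -m handwheel '[[0,0,0,0,0.306,0.048,0.942],[0,0,0,0,0.306,0.048,0.942],[0,0,0,0,0.306,0.048,0.942],[0,0,0,0,0.306,0.048,0.942],[0,0,0,0,0.306,0.048,0.942]]' >/dev/null
python3 -m handwheel '[[0,0,0,0,0.306,0.048,0.942],[0,0,0,0,0.306,0.048,0.942],[0,0,0,0,0.306,0.048,0.942],[0,0,0,0,0.306,0.048,0.942],[0,0,0,0,0.306,0.048,0.942]]'
python3 -c "
from go import *
go(c+.247*pz,tool(205))"
```

```text
clock: 6.12
tool_pos: [0.4209, 0.091, 0.4048]
orientation: [-163.6, 31.3, -162.8]
force: [0.1, -0.2, 0.2]
opening: 0.0439
gripper_force: 0.0
t 6.12 q [  40.7  -12.3  -57.2   53.6  -34.6 -160.7] shift units [2.7 0.9 4.8] rows 4.8
turn units [ 0.004 -0.006 -0.01 ]
F [ 0.1 -0.2  0.2] M [ 0.48  1.76 -0.05] open 0.0439 0.0
```

```bash
python3 -m handwheel '[[0,0.54,0.18,0.96,0,0,0],[0,0.54,0.18,0.96,0,0,0],[0,0.54,0.18,0.96,0,0,0],[0,0.54,0.18,0.96,0,0,0],[0,0.54,0.18,0.96,0,0,0]]' >/dev/null
python3 -m handwheel '[[0,0,0,0,0,0,0],[0,0,0,0,0,0,0]]' >/dev/null
python3 - <<'E'
from go import *
go(c+.187*pz,tool(205))
t=cam("top");s=cam("side")
cv2.imwrite("pics/c4.png",np.hstack([crop(t,225,150,130,110,3),crop(s,215,140,130,110,3)]))
E
```

```text
t 7.00 q [  30.4   -1.   -58.2   64.   -23.5 -166. ] shift units [2.53 0.23 3.9 ] rows 3.9
turn units [ 0.129 -0.857  0.018]
F [0.4 0.1 0. ] M [0.52 1.49 0.01] open 0.0441 0.0
```

View pics/c4.png

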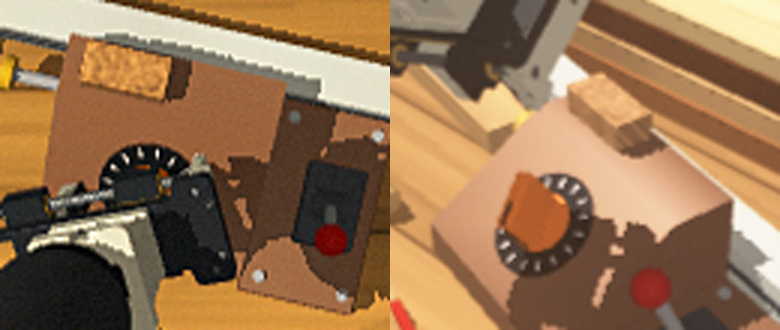

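The arm has hit the q3 limit, and the fingers hang uphill of the dial, not over it. I'll fit a simple kinematic model to the logged poses so I can check which grasp poses are reachable.

```bash
cat > kin.py <<'E'
from go import *
from scipy.optimize import least_squares
E=lambda a,d:Ro.from_euler(a,d,degrees=True).as_matrix()
R0=E('y',90)  # tool z along x at zero
def fk(q,p,s,C=None):
    a1,b,d1,L2,L4,a3,L6=p
    A=E('z',q[0]); B=A@E('y',q[1]-q[2]); W=B@E('x',s[0]*q[3])@E('y',-q[4])
    pos=A@([a1,b,d1]+E('y',q[1])@[0,0,L2])+B@[L4,0,a3]+W@[L6,0,0]
    return pos,W@E('x',s[1]*q[5])@(R0 if C is None else C)
E
python3 - <<'E'
from kin import *
o=get_obs()
Rn=Ro.from_euler('xyz',o["orientation"],degrees=True).as_matrix()
D=[([86.408,20.546,.682,0,-70.136,-16.507],[.2319,.6337,.4040],E('xyz',[180,0,-20.105])),
([38.5,-3.4,-28.2,0,-65.2,31.3],[.4211,.0902,.4048],E('xyz',[180,0,-20.1])),
([40.7,-12.3,-57.2,53.6,-34.6,-160.7],[.4209,.091,.4048],E('xyz',[-163.6,31.3,-162.8])),
([42.6,-12.3,-45,17.8,-35.2,-71.7],[.421,.0905,.4048],None),
(o["joint_pos"],o["tool_pos"],Rn)]
print(o["tool_pos"],o["orientation"])
from itertools import product
for s in product((1,-1),(1,-1)):
    C=None
    W=[fk(q,[0]*7,s,np.eye(3))[1].T@R for q,_,R in D if R is not None]
    f=lambda p:np.concatenate([fk(q,p,s)[0]-x for q,x,_ in D]+[.02*(np.array(p)-[.1,.0,.4,.4,.4,0,.08])*.05])
    r=least_squares(f,[.1,.0,.4,.4,.4,0,.08])
    print(s,np.round(r.x,4),np.abs(r.fun).max().round(4)); print([np.degrees(np.linalg.norm(Ro.from_matrix(W[0].T@w).as_rotvec())).round(1) for w in W],np.round(W[0],2).tolist())
E
```

```text
[0.47149705 0.09627753 0.33108849] [-165.01883243   26.38142823 -164.17801829]
(1, 1) [ 0.3066 -0.2058 -0.1168  0.5512  0.102   0.1105  0.0667] 0.0318
[np.float64(0.0), np.float64(95.7), np.float64(169.3), np.float64(175.3)] [[-0.0, -0.0, 1.0], [-0.84, 0.54, 0.0], [-0.54, -0.84, -0.0]]
(1, -1) [ 0.3066 -0.2058 -0.1168  0.5512  0.102   0.1105  0.0667] 0.0318
[np.float64(0.0), np.float64(0.1), np.float64(107.2), np.float64(128.0)] [[-0.0, -0.0, 1.0], [-1.0, 0.0, -0.0], [-0.0, -1.0, -0.0]]
(-1, 1) [ 0.3192 -0.1844 -0.1402  0.5407  0.0897  0.1145  0.0412] 0.0336
[np.float64(0.0), np.float64(95.7), np.float64(71.7), np.float64(61.0)] [[-0.0, -0.0, 1.0], [-0.84, 0.54, 0.0], [-0.54, -0.84, -0.0]]
(-1, -1) [ 0.3192 -0.1844 -0.1402  0.5407  0.0897  0.1145  0.0412] 0.0336
[np.float64(0.0), np.float64(0.1), np.float64(0.1), np.float64(0.0)] [[-0.0, -0.0, 1.0], [-1.0, 0.0, -0.0], [-0.0, -1.0, -0.0]]
```

```bash
cat > kin.py <<'E'
from go import *
from scipy.optimize import least_squares
E=lambda a,d:Ro.from_euler(a,d,degrees=True).as_matrix()
C=np.array([[0,0,1],[-1,0,0],[0,-1,0.]])
def fk(q,p):
    a1,b,d1,L2,L4,a3,x6,y6,z6=p
    A=E('z',q[0]); B=A@E('y',q[1]-q[2]); W=B@E('x',-q[3])@E('y',-q[4])
    return A@([a1,b,d1]+E('y',q[1])@[0,0,L2])+B@[L4,0,a3]+W@[x6,y6,z6], W@E('x',-q[5])@C
D=[([86.408,20.546,.682,0,-70.136,-16.507],[.2319,.6337,.4040]),
([38.5,-3.4,-28.2,0,-65.2,31.3],[.4211,.0902,.4048]),
([40.7,-12.3,-57.2,53.6,-34.6,-160.7],[.4209,.091,.4048]),
([42.6,-12.3,-45,17.8,-35.2,-71.7],[.421,.0905,.4048]),
([  30.4 ,  -1. ,  -58.2 ,  64. ,  -23.5, -166. ],[0.47149705,0.09627753,0.33108849])]
P0=[.0,.0,.3,.4,.4,0,.1,0,0]
def fit(D):
    f=lambda p:np.concatenate([fk(q,p)[0]-x for q,x in D]+[.002*(np.array(p)-P0)])
    return least_squares(f,P0)
E
python3 -c "
from kin import *
r=fit(D);print(np.round(r.x,4));print(np.round(r.fun*1000,1))"
```

```text
[ 1.400e-03 -0.000e+00  1.984e-01  6.012e-01  4.628e-01 -7.000e-04
  1.992e-01 -1.919e-01 -3.000e-04]
[ 0.2  0.1  0.3 -0.1 -0.6 -0.2 -0.4  0.1 -0.   0.1  0.7 -0.3  0.2 -0.2
  0.1  0.  -0.  -0.2  0.4  0.1 -0.   0.2 -0.4 -0. ]
```

The model fits to under 1 mm. Next is limit-aware IK over the grasp angles, using several branches.

```bash
cat >> kin.py <<'E'
pk=fit(D).x
lo=np.array([-176.03,-82.01,-58.28,-173.87,-174.79,-173.66])+1.5; hi=np.array([176.03,121.73,71.71,95.51,-.11,173.66])-1.5
def ik(p,R,q0):
    def f(q):
        x,r=fk(q,pk); return np.r_[(x-p)*10,Ro.from_matrix(r.T@R).as_rotvec()*3]
    r=least_squares(f,np.clip(q0,lo+.1,hi-.1),bounds=(lo,hi),xtol=1e-6,ftol=1e-9,max_nfev=60); return r.x,np.abs(r.fun).max()
E
cat > scan.py <<'E'
from kin import *
g=np.random.default_rng(0)
for off in(.187,.25):
  for phi in range(25,385,45):
    sols=[]
    for k in range(25):
        q,e=ik(c+off*pz,tool(phi),g.uniform(np.maximum(lo,-180),hi)*[.5,.6,1,1,1,1])
        if e<.01 and not any(np.abs(q-s).max()<3 for s in sols): sols.append(q)
    print(off,phi,[list(map(int,s)) for s in sols],flush=True)
E
timeout 500 python3 scan.py
```

```text
0.187 25 []
0.187 70 []
0.187 115 []
0.187 160 []
0.187 205 []
0.187 250 []
0.187 295 []
0.187 340 []
0.25 25 []
0.25 70 []
0.25 115 []
0.25 160 []
0.25 205 []
0.25 250 []
0.25 295 []
0.25 340 []
```

Full 35° alignment isn't reachable. The grip only needs tool y to match the bar's thickness direction, so I'll scan a free tilt α about tool y for each bar angle.

```bash
cat > scan.py <<'E'
from kin import *
import sys
g=np.random.default_rng(0)
seeds=[[30,-1,-50,60,-25,-60],[38,-3,-28,0,-65,31],[20,-20,-50,60,-40,60],[-10,0,-50,-60,-30,0],[-30,0,-50,-120,-40,90],[35,0,-50,0,-30,-120],[10,0,-50,-30,-30,120]]
def T(phi,al): return tool(phi)@E('y',al)   # free tilt about tool y
if __name__=="__main__":
  for phi in range(0,360,30):
    row=[]
    for al in range(-45,46,15):
        R=T(phi,al); p=c+.032*pz-.159*R[:,2]; best=[]
        for s in seeds:
            q,e=ik(p,R,s)
            if e<.02: best.append(q)
        if best: row.append((al,sorted({tuple((b/5).round().astype(int)*5) for b in best})))
    print(phi,[(a,[list(map(int,x)) for x in b]) for a,b in row],flush=True)
E
timeout 500 python3 scan.py
```

```text
0 [(-45, [[20, 25, -15, -5, -60, 60]]), (-30, [[30, 15, -30, 5, -40, 45]])]
30 [(-45, [[35, 25, -20, 10, -60, 60]]), (-30, [[35, 20, -35, 25, -40, 50]]), (15, [[-20, 10, -50, -145, -25, -90]])]
60 [(-45, [[40, 30, -30, 30, -60, 60]]), (-30, [[40, 20, -45, 45, -45, 50]]), (30, [[-25, 15, -40, -110, -35, -90]]), (45, [[-35, 30, -40, -110, -60, -75]])]
90 [(-45, [[45, 30, -45, 55, -60, 60]]), (-30, [[40, 20, -55, 70, -50, 50]]), (30, [[-5, 10, -30, -70, -25, -120]]), (45, [[-20, 20, -25, -80, -50, -100]])]
120 [(30, [[10, 10, -30, -40, -25, -135]]), (45, [[-5, 20, -20, -50, -50, -115]])]
150 [(30, [[20, 15, -30, -15, -35, -135]]), (45, [[10, 20, -15, -25, -55, -120]])]
180 [(30, [[30, 15, -30, 5, -40, -135]]), (45, [[20, 25, -15, -5, -60, -120]])]
210 [(-15, [[-20, 10, -50, -145, -25, 90]]), (30, [[35, 20, -35, 25, -40, -130]]), (45, [[35, 25, -20, 10, -60, -120]])]
240 [(-45, [[-35, 30, -40, -110, -60, 105]]), (-30, [[-25, 15, -40, -110, -35, 90]]), (30, [[40, 20, -45, 45, -45, -130]]), (45, [[40, 30, -30, 30, -60, -120]])]
270 [(-45, [[-20, 20, -25, -80, -50, 80]]), (-30, [[-5, 10, -30, -70, -25, 60]]), (30, [[40, 20, -55, 70, -50, -130]]), (45, [[45, 30, -45, 55, -60, -120]])]
300 [(-45, [[-5, 20, -20, -50, -50, 65]]), (-30, [[10, 10, -30, -40, -25, 45]])]
330 [(-45, [[10, 20, -15, -25, -55, 60]]), (-30, [[20, 15, -30, -15, -35, 45]])]
```

With α=+30 and tool phi from 90 to 270 the whole range is reachable, and q6 stays near −130. That gives strokes of about 180° between regrasps. I'll check α and the approach clearance at the stroke ends.

```bash
cat > pose.py <<'E'
from scan import *
G=c+.032*pz
def pose(phi,al,back=0,up=0):
    R=T(phi,al); return G-(.159+back)*R[:,2]+up*pz,R
def gop(*a):
    p,R=pose(*a); go(p,R); return p,R
def screw(al,d):  # per-row units, dial turn d deg (ccw +) about axis
    p0,R=pose(180,al);p1,R1=pose(180+d,al)
    print("screw",d,"shift",np.round(R.T@(p1-p0)/.025,3),"turn",np.round(np.degrees(Ro.from_matrix(R.T@R1).as_rotvec())/6,3))
E
python3 - <<'E'
from pose import *
for al in(30,36,42):
  for back in(0,.06):
    s=np.array([30,15,-30,5,-40,-135.]);out=[]
    for phi in(180,205,227,250,272,280): q,e=ik(*pose(phi,al,back),s); s=q; out.append((phi,np.round(q).astype(int).tolist(),round(e,3)))
    s=np.array([30,15,-30,5,-40,-135.])
    for phi in(150,115,87,75): q,e=ik(*pose(phi,al,back),s); s=q; out.append((phi,np.round(q).astype(int).tolist(),round(e,3)))
    print(al,back,*out,sep='\n ')
for al in (36,): screw(al,5.625)
gop(205,36,.06)
E
```

```text
30
 0
 (180, [28, 16, -32, 5, -39, -134], np.float64(0.0))
 (205, [34, 18, -36, 21, -42, -132], np.float64(0.0))
 (227, [38, 19, -42, 35, -44, -130], np.float64(0.0))
 (250, [41, 20, -50, 53, -45, -129], np.float64(0.0))
 (272, [41, 21, -57, 71, -48, -127], np.float64(0.03))
 (280, [42, 22, -57, 72, -51, -122], np.float64(0.123))
 (150, [20, 13, -30, -14, -33, -137], np.float64(0.0))
 (115, [9, 11, -29, -43, -27, -133], np.float64(0.0))
 (87, [-5, 11, -31, -74, -26, -118], np.float64(0.0))
 (75, [-13, 12, -34, -90, -29, -107], np.float64(0.0))
30
 0.06
 (180, [29, 11, -28, 4, -47, -134], np.float64(0.0))
 (205, [36, 13, -32, 18, -51, -129], np.float64(0.0))
 (227, [42, 15, -37, 29, -52, -126], np.float64(0.0))
 (250, [47, 17, -45, 43, -53, -123], np.float64(0.0))
 (272, [50, 18, -54, 59, -53, -122], np.float64(0.0))
 (280, [50, 18, -57, 64, -54, -120], np.float64(0.037))
 (150, [19, 8, -28, -12, -40, -139], np.float64(0.0))
 (115, [8, 4, -31, -37, -31, -139], np.float64(0.0))
 (87, [-4, 3, -34, -65, -28, -129], np.float64(0.0))
 (75, [-11, 4, -36, -79, -29, -121], np.float64(0.0))
36
[... 1741 characters left out ...]
0], np.float64(0.0))
 (227, [41, 23, -24, 21, -66, -119], np.float64(0.0))
 (250, [48, 25, -34, 35, -65, -118], np.float64(0.0))
 (272, [54, 27, -46, 49, -64, -119], np.float64(0.0))
 (280, [55, 27, -50, 55, -64, -120], np.float64(0.0))
 (150, [10, 15, -15, -23, -57, -124], np.float64(0.0))
 (115, [-7, 12, -21, -49, -51, -119], np.float64(0.0))
 (87, [-22, 13, -30, -74, -50, -106], np.float64(0.0))
 (75, [-29, 15, -35, -86, -52, -98], np.float64(0.0))
screw 5.625 shift [0.015 0.366 0.011] turn [ 0.551  0.    -0.758]
t 7.10 q [  30.4   -1.   -58.2   64.   -23.5 -166. ] shift units [-2.52  0.24  2.57] rows 2.6
turn units [0.122 5.149 0.057]
F [-0.1 -0.4  0.1] M [0.52 1.46 0.01] open 0.0441 0.0
```

```bash
python3 -m handwheel '[[0,0,0,0,0.02,0.86,0.01],[0,0,0,0,0.02,0.86,0.01],[0,0,0,0,0.02,0.86,0.01],[0,0,0,0,0.02,0.86,0.01],[0,0,0,0,0.02,0.86,0.01]]' >/dev/null
python3 -m handwheel '[[0,0,0,0,0.02,0.86,0.01],[0,0,0,0,0,0,0]]'
python3 -c "
from pose import *
gop(205,36,.06)"
```

```text
clock: 7.98
tool_pos: [0.4736, 0.0958, 0.3317]
orientation: [-165.9, -2.7, -172.3]
force: [0.1, -0.1, -0.3]
opening: 0.044
gripper_force: 0.0
t 7.97 q [  39.1    7.8  -32.6   12.3  -59.9 -128.2] shift units [-3.39  0.33  0.98] rows 3.4
turn units [-0.006  0.125 -0.031]
F [ 0.1 -0.1 -0.3] M [ 0.9  -0.25  0.01] open 0.044 0.0
```

```bash
python3 -m handwheel '[[0,-0.85,0.08,0.24,0,0.03,0],[0,-0.85,0.08,0.24,0,0.03,0],[0,-0.85,0.08,0.24,0,0.03,0],[0,-0.85,0.08,0.24,0,0.03,0],[0,0,0,0,0,0,0]]'
python3 - <<'E'
from pose import *
gop(205,36,0)
t=cam("top");s=cam("side")
cv2.imwrite("pics/c5.png",np.hstack([crop(t,225,150,130,110,3),crop(s,200,120,130,110,3)]))
E
```

```text
clock: 8.6
tool_pos: [0.556, 0.1081, 0.3011]
orientation: [-165.8, -3.4, -172.5]
force: [0.1, 0.7, -0.6]
opening: 0.0438
gripper_force: 0.0
t 8.60 q [  34.4   17.3  -24.8   13.1  -58.1 -124.4] shift units [0.   0.03 2.36] rows 2.4
turn units [-0.02   0.005 -0.03 ]
F [ 0.1  0.7 -0.6] M [ 0.86 -0.18 -0.02] open 0.0438 0.0
```

View pics/c5.png

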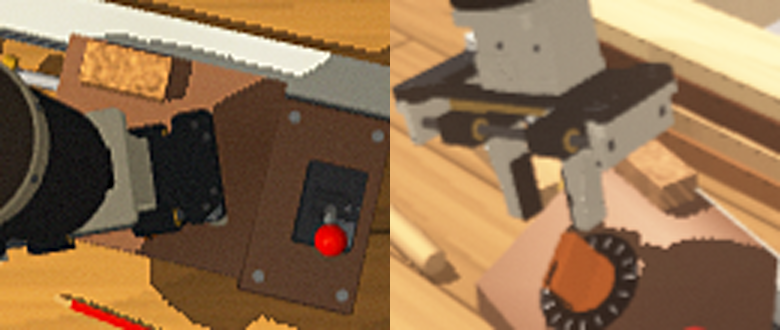

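The side view shows the fingers straddling the axis of the orange bar, just above it. The body is clear of the cork and the ball. I'll descend and close.

```bash
python3 -m handwheel '[[0,0,0,0.6,0,0,0],[0,0,0,0.6,0,0,0],[0,0,0,0.6,0,0,0],[0,0,0,0.56,0,0,0],[0,0,0,0,0,0,0]]' 
python3 -m handwheel '[[-1,0,0,0,0,0,0],[-1,0,0,0,0,0,0],[-1,0,0,0,0,0,0],[-1,0,0,0,0,0,0],[-1,0,0,0,0,0,0]]'
python3 -c "
from pose import *
gop(205,36,0)"
```

```text
clock: 9.32
tool_pos: [0.5537, 0.0927, 0.2431]
orientation: [-165.8, -3.6, -172.5]
force: [-0.4, 1.0, 1.4]
opening: 0.044
gripper_force: 0.0
clock: 9.95
tool_pos: [0.5542, 0.0932, 0.2448]
orientation: [-165.8, -3.5, -172.5]
force: [-1.0, -0.5, 2.0]
opening: 0.0138
gripper_force: 30.0
t 9.95 q [  33.1   20.6  -29.4   14.7  -50.3 -125.6] shift units [-0.02  0.04  0.03] rows 0.0
turn units [-0.019 -0.004 -0.028]
F [-1.  -0.5  2. ] M [ 0.04 -0.12  0.01] open 0.0138 29.9599751830101
```

```bash
cat > st.py <<'E'
from pose import *
o=get_obs(); Rn=Ro.from_euler('xyz',o["orientation"],degrees=True).as_matrix()
tx=Rp.T@Rn[:,0]; ty=Rp.T@Rn[:,1]
g=Rp.T@(o["tool_pos"]+.159*Rn[:,2]-G)*1000
print("phi(from y) %.1f"%np.degrees(np.arctan2(ty[0],-ty[1]) if 0 else np.arctan2(ty[0],-ty[1])),"grasp err mm",np.round(g,1),"axis torque %.2f"%(pz@(o["moment"]+np.cross(o["tool_pos"]-G,o["force"]))),"M@tcp.pz %.2f"%(pz@o["moment"]),"|F| %.1f"%np.linalg.norm(o["force"]),"q3 q6",np.round(o["joint_pos"][[2,5]],1),"open %.4f t %.1f"%(o["opening"],o["clock"]))
E
python3 st.py
python3 -m handwheel '[[-1,0.015,0.366,0.011,0.551,0,-0.758],[-1,0.015,0.366,0.011,0.551,0,-0.758],[-1,0.015,0.366,0.011,0.551,0,-0.758],[-1,0.015,0.366,0.011,0.551,0,-0.758],[-1,0,0,0,0,0,0]]' >/dev/null; python3 st.py
```

```text
phi(from y) -155.1 grasp err mm [ 0.6 -1.2  0.8] axis torque -0.11 M@tcp.pz -0.03 |F| 2.3 q3 q6 [ -29.4 -125.6] open 0.0138 t 9.9
phi(from y) -132.5 grasp err mm [ 0.5 -1.   0.8] axis torque -0.25 M@tcp.pz 0.24 |F| 5.7 q3 q6 [ -35.9 -124.3] open 0.0140 t 10.6
```

```bash
for i in 1 2; do python3 -m handwheel '[[-1,0.015,0.366,0.011,0.551,0,-0.758],[-1,0.015,0.366,0.011,0.551,0,-0.758],[-1,0.015,0.366,0.011,0.551,0,-0.758],[-1,0.015,0.366,0.011,0.551,0,-0.758],[-1,0,0,0,0,0,0]]' >/dev/null; python3 st.py; done
```

```text
phi(from y) -110.2 grasp err mm [ 0.5 -1.   0.8] axis torque -0.65 M@tcp.pz -0.56 |F| 4.9 q3 q6 [ -44.4 -124.3] open 0.0139 t 11.2
phi(from y) -87.7 grasp err mm [ 0.4 -1.   0.7] axis torque -1.61 M@tcp.pz -2.03 |F| 12.4 q3 q6 [ -54.  -125.6] open 0.0135 t 11.8
```

```bash
python3 -m handwheel '[[0,0,0,0,0,0,0],[0,0,0,0,0,0,0],[0,0,0,0,0,0,0]]' >/dev/null; python3 st.py;  python3 -m handwheel '[[0,0,0,-1,0,0,0],[0,0,0,-1,0,0,0],[0,0,0,-0.8,0,0,0],[0,0,0,0,0,0,0]]'>/dev/null; python3 st.py
python3 - <<'E'
from pose import *
from ov import overlay
S={n:cam(n) for n in("top","side")}
overlay(c,(272.5,265,280),"pics/c6.png",S)
gop(272.5,36,.06); gop(92.5,36,.07);gop(92.5,36,0)
E
```

```text
phi(from y) -87.7 grasp err mm [ 0.4 -1.6  0.4] axis torque -1.28 M@tcp.pz -1.21 |F| 0.9 q3 q6 [ -54.  -125.6] open 0.0383 t 12.2
phi(from y) -87.6 grasp err mm [-1.3 41.4 57.5] axis torque -1.18 M@tcp.pz -1.19 |F| 0.4 q3 q6 [ -49.3 -119.2] open 0.0438 t 12.7
t 12.80 q [  53.5   21.7  -49.4   52.1  -59.9 -119.3] shift units [-0.03  0.01  0.37] rows 0.4
turn units [ 0.008 -0.031 -0.021]
F [ 1.  -0.8 -0.6] M [2.34 1.04 0.02] open 0.0438 0.0
t 12.80 q [  53.5   21.7  -49.4   52.1  -59.9 -119.3] shift units [ 8.66 -0.02  6.33] rows 8.7
turn units [-1.7660e+01  9.0000e-03  2.4224e+01]
F [ 1.  -0.8 -0.6] M [2.34 1.04 0.02] open 0.0438 0.0
t 12.80 q [  53.5   21.7  -49.4   52.1  -59.9 -119.3] shift units [ 6.   -0.01  7.19] rows 7.2
turn units [-1.7660e+01  9.0000e-03  2.4224e+01]
F [ 1.  -0.8 -0.6] M [2.34 1.04 0.02] open 0.0438 0.0
```

View pics/c6.png

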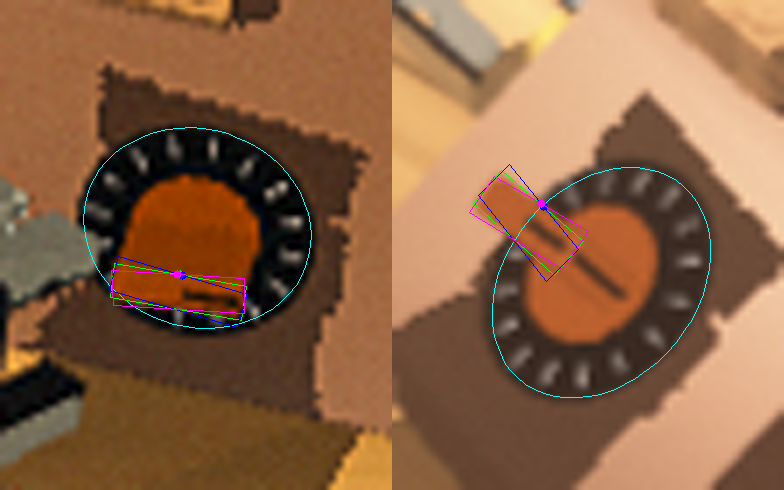

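The bar now lies at about 272° with its black line to the right, so it turned the commanded three clicks. To regrasp I'll swing back 180° about the axis while raised.

Run:
```python
from pose import *
for b,d in((.069,-6),(0,-5.625)):
    p0,R=pose(180,36,b);p1,R1=pose(180+d,36,b)
    print(b,d,np.round(R.T@(p1-p0)/.025,3),np.round(np.degrees(Ro.from_matrix(R.T@R1).as_rotvec())/6,3))
```

```text
0.069 -6 [ 0.024 -0.56   0.017] [-0.588  0.     0.809]
0 -5.625 [ 0.015 -0.366  0.011] [-0.551 -0.     0.758]
```

```bash
for i in 1 2 3 4 5 6; do python3 -m handwheel '[[0,0.024,-0.56,0.017,-0.588,0,0.809],[0,0.024,-0.56,0.017,-0.588,0,0.809],[0,0.024,-0.56,0.017,-0.588,0,0.809],[0,0.024,-0.56,0.017,-0.588,0,0.809],[0,0.024,-0.56,0.017,-0.588,0,0.809]]' >/dev/null; python3 st.py; done
python3 -m handwheel '[[0,0,0,0,0,0,0]]' >/dev/null
python3 -c "
from pose import *
gop(92.5,36,0)"
```

```text
phi(from y) -117.8 grasp err mm [18.8 34.2 56.4] axis torque -1.10 M@tcp.pz -0.98 |F| 1.1 q3 q6 [ -35.4 -120. ] open 0.0434 t 13.4
phi(from y) -147.9 grasp err mm [34.  19.8 56.5] axis torque -0.60 M@tcp.pz -0.64 |F| 1.0 q3 q6 [ -25.6 -123.3] open 0.0438 t 14.1
phi(from y) -177.9 grasp err mm [40.1 -0.3 56.7] axis torque -0.18 M@tcp.pz -0.08 |F| 0.8 q3 q6 [ -20.8 -127.5] open 0.0439 t 14.7
phi(from y) 152.1 grasp err mm [ 35.3 -20.7  56.8] axis torque 0.49 M@tcp.pz 0.57 |F| 1.3 q3 q6 [ -20.8 -130.3] open 0.0438 t 15.3
phi(from y) 122.1 grasp err mm [ 20.9 -36.1  57. ] axis torque 0.91 M@tcp.pz 0.92 |F| 0.9 q3 q6 [ -24.3 -128.8] open 0.0437 t 15.9
phi(from y) 92.1 grasp err mm [  0.8 -42.1  57.1] axis torque 1.13 M@tcp.pz 1.22 |F| 0.9 q3 q6 [ -30.5 -119.2] open 0.0441 t 16.6
t 16.68 q [ -12.1    6.2  -30.5  -64.6  -40.1 -119.3] shift units [0.02 0.07 2.85] rows 2.8
turn units [ 0.009  0.048 -0.055]
F [-0.  -0.4  0.1] M [-1.73  1.71 -0.05] open 0.0439 0.0
```

```bash
sed -i 's/^print("phi/ph=np.arctan2(ty[0],-ty[1]); o["moment"]=o["moment"]-0\nprint("net %.2f"%(pz@(o["moment"]+np.cross(o["tool_pos"]-G,o["force"]))-1.22*np.sin(ph)),"F tool",np.round(Rn.T@o["force"],1),end=" ")\nprint("phi/' st.py
python3 -m handwheel '[[0,0.01,0.02,0.95,0,0,0],[0,0.01,0.02,0.95,0,0,0],[0,0,0.02,0.95,0,0,0],[0,0,0,0,0,0,0]]'>/dev/null; python3 st.py
python3 -m handwheel '[[-1,0,0,0,0,0,0],[-1,0,0,0,0,0,0],[-1,0,0,0,0,0,0],[-1,0,0,0,0,0,0]]' >/dev/null; python3 st.py
python3 -m handwheel '[[-1,0.015,0.366,0.011,0.551,0,-0.758],[-1,0,0,0,0,0,0]]' >/dev/null; python3 st.py
python3 -m handwheel '[[-1,0.015,0.366,0.011,0.551,0,-0.758],[-1,0,0,0,0,0,0]]' >/dev/null; python3 st.py
```

```text
net -0.06 F tool [-0.5  0.6 -1.1] phi(from y) 92.5 grasp err mm [ 1.4  1.3 -0.9] axis torque 1.16 M@tcp.pz 1.11 |F| 1.3 q3 q6 [ -28.4 -111.7] open 0.0436 t 17.2
net 1.03 F tool [ 0.2 -4.  -4.7] phi(from y) 92.5 grasp err mm [0.1 1.1 0.6] axis torque 2.25 M@tcp.pz 2.62 |F| 6.2 q3 q6 [ -28.6 -111.6] open 0.0143 t 17.7
net 0.36 F tool [ 0.1 -5.2 -9.7] phi(from y) 98.2 grasp err mm [0.1 1.2 0.6] axis torque 1.57 M@tcp.pz 2.05 |F| 11.0 q3 q6 [ -27.3 -115. ] open 0.0140 t 17.9
net -0.37 F tool [ 1.1 -5.2 -9.6] phi(from y) 103.7 grasp err mm [0.2 1.4 0.6] axis torque 0.82 M@tcp.pz 1.29 |F| 11.0 q3 q6 [ -26.4 -118. ] open 0.0142 t 18.2
```

```bash
for i in 1 2; do python3 -m handwheel '[[-1,0.015,0.366,0.011,0.551,0,-0.758],[-1,0,0,0,0,0,0]]' >/dev/null; python3 st.py; done
```

```text
net -0.77 F tool [ 1.2 -5.8 -7.5] phi(from y) 109.3 grasp err mm [0.2 1.4 0.6] axis torque 0.38 M@tcp.pz 0.91 |F| 9.6 q3 q6 [ -25.6 -120.5] open 0.0172 t 18.4
net -0.89 F tool [ 2.8 -5.9 -3.9] phi(from y) 114.9 grasp err mm [-0.   2.1  0.6] axis torque 0.22 M@tcp.pz 0.76 |F| 7.6 q3 q6 [ -25.  -122.7] open 0.0206 t 18.7
```

The opening grew from 14 to 20.6 mm while the tool turned, so the bar stopped and the pads slipped round it: that's the end stop. It sits near 98°, which puts nought near 92.5°, three clicks from the start. I'll turn back, release, retract and swing to the other side for one 135° clockwise stroke.

```bash
python3 -m handwheel '[[-1,0.015,-0.366,0.011,-0.551,0,0.758],[-1,0.015,-0.366,0.011,-0.551,0,0.758],[-1,0.015,-0.366,0.011,-0.551,0,0.758],[-1,0.015,-0.366,0.011,-0.551,0,0.758],[-1,0,0,0,0,0,0]]' >/dev/null; python3 st.py
python3 -m handwheel '[[0,0,0,0,0,0,0],[0,0,0,0,0,0,0],[0,0,0,0,0,0,0]]' >/dev/null
python3 -m handwheel '[[0,0,0,-0.95,0,0,0],[0,0,0,-0.95,0,0,0],[0,0,0,-0.86,0,0,0],[0,0,0,0,0,0,0]]'>/dev/null; python3 st.py
python3 - <<'E'
from pose import *
from ov import overlay
S={n:cam(n) for n in("top","side")}
overlay(c,(272.5,265,280),"pics/c7.png",S)
E
```

```text
net 0.60 F tool [ 3.4 -3.7  2.2] phi(from y) 92.2 grasp err mm [0.3 1.7 0.6] axis torque 1.82 M@tcp.pz 2.16 |F| 5.5 q3 q6 [ -28.6 -111.6] open 0.0135 t 19.3
net -0.06 F tool [0.2 0.5 0.7] phi(from y) 92.4 grasp err mm [  4.4 -39.2  57. ] axis torque 1.16 M@tcp.pz 1.10 |F| 0.9 q3 q6 [ -30.2 -119.4] open 0.0436 t 20.2
```

View pics/c7.png

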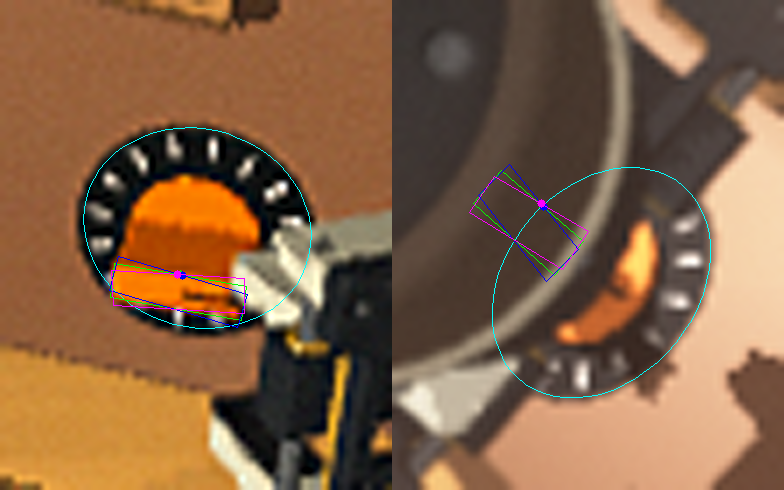

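The bar is back at about 272° with its line to the right, the same click as before the push. That confirms nought. Swinging back the other way now.

```bash
for i in 1 2 3 4 5 6; do python3 -m handwheel '[[0,0.024,0.56,0.017,0.588,0,-0.809],[0,0.024,0.56,0.017,0.588,0,-0.809],[0,0.024,0.56,0.017,0.588,0,-0.809],[0,0.024,0.56,0.017,0.588,0,-0.809],[0,0.024,0.56,0.017,0.588,0,-0.809]]' >/dev/null;  done
python3 -m handwheel '[[0,0,0,0,0,0,0]]' >/dev/null; python3 st.py
python3 -c "
from pose import *
gop(272.5,36,0)"
```

```text
net 0.01 F tool [ 1.1 -0.1 -0.2] phi(from y) -87.4 grasp err mm [-1.7 41.6 55.4] axis torque -1.21 M@tcp.pz -1.19 |F| 1.1 q3 q6 [ -49.2 -119.1] open 0.0440 t 24.1
t 24.15 q [  53.5   22.   -49.2   52.   -59.9 -119.1] shift units [0.06 0.01 2.77] rows 2.8
turn units [ 0.006 -0.049  0.017]
F [-0.5 -0.7  0.7] M [ 2.33  1.07 -0.02] open 0.044 0.0
```

```bash
python3 -m handwheel '[[0,0.02,0,0.92,0,0,0],[0,0.02,0,0.92,0,0,0],[0,0.02,0,0.92,0,0,0],[0,0,0,0,0,0,0]]'>/dev/null; python3 st.py
python3 -m handwheel '[[-1,0,0,0,0,0,0],[-1,0,0,0,0,0,0],[-1,0,0,0,0,0,0],[-1,0,0,0,0,0,0]]' >/dev/null; python3 st.py
python3 -m handwheel '[[-1,0.015,-0.366,0.011,-0.551,0,0.758],[-1,0.015,-0.366,0.011,-0.551,0,0.758],[-1,0.015,-0.366,0.011,-0.551,0,0.758],[-1,0.015,-0.366,0.011,-0.551,0,0.758],[-1,0,0,0,0,0,0]]' >/dev/null; python3 st.py
```

```text
net 0.05 F tool [ 1.2 -0.1  1.2] phi(from y) -87.8 grasp err mm [ 1.4 -1.5  0.3] axis torque -1.17 M@tcp.pz -1.16 |F| 1.7 q3 q6 [ -53.7 -125.3] open 0.0438 t 24.6
net -0.94 F tool [  2.6   9.8 -10.3] phi(from y) -87.6 grasp err mm [0.5 0.6 1.3] axis torque -2.16 M@tcp.pz -3.08 |F| 14.4 q3 q6 [ -53.9 -125.3] open 0.0136 t 25.1
net -0.69 F tool [ 1.9  7.7 -5.2] phi(from y) -110.2 grasp err mm [1.2 0.5 1.3] axis torque -1.83 M@tcp.pz -2.56 |F| 9.5 q3 q6 [ -44.1 -124.1] open 0.0135 t 25.8
```

```bash
for i in 2 3 4 5 6; do python3 -m handwheel '[[-1,0.015,-0.366,0.011,-0.551,0,0.758],[-1,0.015,-0.366,0.011,-0.551,0,0.758],[-1,0.015,-0.366,0.011,-0.551,0,0.758],[-1,0.015,-0.366,0.011,-0.551,0,0.758],[-1,0,0,0,0,0,0]]' >/dev/null; python3 st.py; done
```

```text
net -0.26 F tool [ 1.4  4.9 -3.3] phi(from y) -132.6 grasp err mm [1.8 0.1 1.4] axis torque -1.16 M@tcp.pz -1.62 |F| 6.0 q3 q6 [ -35.6 -124.2] open 0.0137 t 26.4
net 0.30 F tool [-0.  -0.3 -3.1] phi(from y) -155.0 grasp err mm [ 2.2 -0.5  1.4] axis torque -0.21 M@tcp.pz -0.18 |F| 3.1 q3 q6 [ -29.2 -125.6] open 0.0140 t 27.0
net 0.46 F tool [-1.7 -2.5 -6.4] phi(from y) -177.4 grasp err mm [ 2.3 -1.1  1.4] axis torque 0.41 M@tcp.pz 0.64 |F| 7.1 q3 q6 [ -25.2 -127.4] open 0.0135 t 27.6
net 0.81 F tool [-3.1 -4.9 -8.3] phi(from y) 160.1 grasp err mm [ 2.1 -1.8  1.4] axis torque 1.22 M@tcp.pz 1.68 |F| 10.1 q3 q6 [ -23.5 -128.5] open 0.0139 t 28.3
net 0.54 F tool [ -5.8  -5.3 -11.1] phi(from y) 137.6 grasp err mm [ 1.6 -2.4  1.4] axis torque 1.36 M@tcp.pz 1.87 |F| 13.6 q3 q6 [ -23.6 -127.5] open 0.0135 t 28.9
```

Opening stayed at 14 mm through all six clicks. I'll release, retract and check.

```bash
python3 -m handwheel '[[0,0,0,0,0,0,0],[0,0,0,0,0,0,0],[0,0,0,0,0,0,0]]' >/dev/null
python3 -m handwheel '[[0,0,0,-1,0,0,0],[0,0,0,-1,0,0,0],[0,0,0,-1,0,0,0],[0,0,0,-1,0,0,0],[0,0,0,0,0,0,0]]'>/dev/null; python3 st.py
python3 - <<'E'
from pose import *
from ov import overlay
S={n:cam(n) for n in("top","side")}
overlay(c,(137.5,115,160),"pics/c8.png",S)
rs=red(S["side"],290,225,25,25);print(rs)
ball=np.array([.5215,-.0918,.123]); ux=Ru[:,0]
R=T(180,35)
tip=ball-ux*.045; tip[2]=.105
p=tip-.178*R[:,2]
print(p,R.round(3).tolist(),ik(p,R,[10,10,-20,0,-60,-120])); go(p+[0,0,.06],R)
print("unit x in R",R.T@ux)
E
```

```text
net 0.00 F tool [ 0.1  0.4 -0. ] phi(from y) 137.5 grasp err mm [ 46.1 -39.5  83.3] axis torque 0.83 M@tcp.pz 0.76 |F| 0.5 q3 q6 [ -20.7 -131.2] open 0.0445 t 29.9
(array([301.4787234 , 235.73404255]), 94)
[ 0.47754301 -0.0821676   0.283     ] [[-0.977, 0.214, 0.0], [0.214, 0.977, 0.0], [-0.0, 0.0, -1.0]] (array([ 1.35678963e+01,  9.52446394e+00, -3.23028663e+01, -5.29106362e-09,
       -4.81726697e+01, -1.15927896e+02]), np.float64(1.7784717428675436e-10))
t 30.00 q [   7.8    6.6  -20.8  -25.5  -50.8 -131.2] shift units [-0.51 -1.44 -1.36] rows 1.4
turn units [ 4.1   -0.145 -5.785]
F [-0.4  0.5 -0.9] M [-1.27  0.51 -0.01] open 0.0437 0.0
unit x in R [-1.00000000e+00  8.85771845e-17  2.70698366e-17]
```

View pics/c8.png

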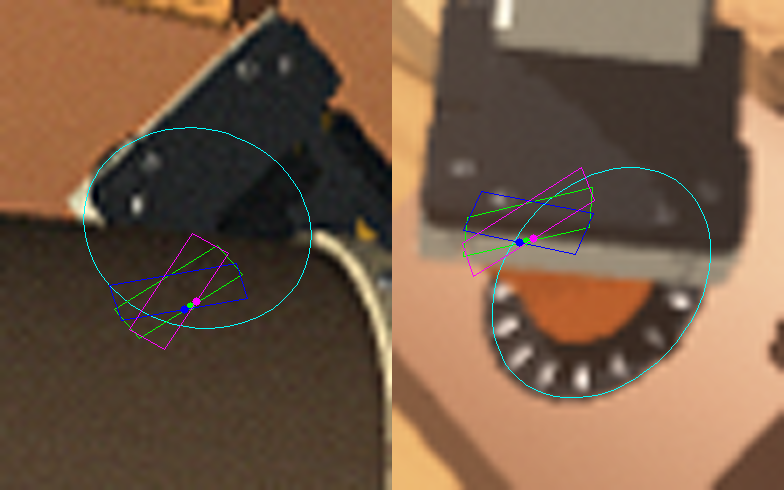

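The gripper hides the bar in this view, and my ten picture views are used. From here I'll check numerically. First I'll move to the lever pre-push pose with the fingers closed, then fit the bar silhouette in code.

```bash
python3 -m handwheel '[[-1,0,0,-0.6,0.512,-0.018,-0.723],[-1,0,0,-0.6,0.512,-0.018,-0.723],[-1,0,0,-0.6,0.512,-0.018,-0.723],[-1,0,0,0,0.512,-0.018,-0.723],[-1,0,0,0,0.512,-0.018,-0.723]]'>/dev/null
python3 -m handwheel '[[-1,0,0,0,0.512,-0.018,-0.723],[-1,0,0,0,0.512,-0.018,-0.723],[-1,0,0,0,0.512,-0.018,-0.723],[-1,0,0,0,0,0,0]]'>/dev/null; python3 st.py
cat > ang.py <<'E'
from pose import *
def angle(S):
    tot=np.zeros(60);ph=np.arange(0,180,3)
    for n in S:
        s=S[n];h=cv2.cvtColor(s["color"],cv2.COLOR_RGB2HSV)
        m=((h[...,0]<20)&(h[...,1]>185)&(h[...,2]>60)).astype(np.uint8)
        th=np.linspace(0,2*np.pi,60); roi=np.zeros_like(m); 
        big=np.vstack([c+np.c_[.036*np.cos(th),.036*np.sin(th),0*th+z]@Rp.T for z in(0,.044)])
        cv2.fillConvexPoly(roi,cv2.convexHull(proj(s,big).round().astype(np.int32)),1)
        for i,p in enumerate(ph):
            r=np.zeros_like(m)
            cv2.fillConvexPoly(r,proj(s,c+np.c_[.024*np.cos(th),.024*np.sin(th),0*th+.005]@Rp.T).round().astype(np.int32),1)
            cv2.fillConvexPoly(r,cv2.convexHull(proj(s,bar(p,c)).round().astype(np.int32)),1)
            tot[i]+=(r&m&roi).sum()/max(1,((r|m)&roi).sum())
    k=np.argsort(-tot)[:6]; return ph[k],tot[k].round(3)
E
python3 - <<'E'
from ang import *
S={n:cam(n) for n in("top","side")}
cv2.imwrite("pics/t9.png",S["top"]["color"][:,:,::-1]);cv2.imwrite("pics/s9.png",S["side"]["color"][:,:,::-1])
for n in S: print(n,"now",angle({n:S[n]}))
Z={n:dict(S[n],color=cv2.imread(f"pics/{n}0.png")[:,:,::-1].copy()) for n in S}
for n in Z: print(n,"start",angle({n:Z[n]}))
R=T(180,35);ball=np.array([.5215,-.0918,.123]); ux=Ru[:,0];tip=ball-ux*.045; tip[2]=.105
go(tip-.178*R[:,2]+[0,0,.06],R); print(get_obs()["tool_pos"])
E
```

```text
net 0.01 F tool [0.1 0.8 0.4] phi(from y) -180.0 grasp err mm [  41.7 -117.7  116.6] axis torque 0.01 M@tcp.pz -0.07 |F| 0.9 q3 q6 [ -24.4 -118.9] open 0.0006 t 31.1
top now (array([150, 144, 147, 141, 156, 159]), array([0.558, 0.556, 0.555, 0.555, 0.554, 0.549]))
side now (array([126, 123, 129, 132, 120, 117]), array([0.69 , 0.685, 0.684, 0.684, 0.675, 0.671]))
top start (array([30, 24, 18, 15, 33, 12]), array([0.903, 0.898, 0.897, 0.889, 0.889, 0.888]))
side start (array([63, 57, 54, 60, 42, 51]), array([0.642, 0.636, 0.633, 0.631, 0.63 , 0.628]))
t 31.23 q [ 1.650e+01  5.200e+00 -2.430e+01 -1.000e-01 -6.050e+01 -1.189e+02] shift units [ 0.38 -1.25  1.04] rows 1.3
turn units [ 0.011 -0.01  -0.014]
F [-0.2 -0.8 -0.6] M [ 0.03 -0.21 -0.01] open 0.0004 0.0
[ 0.49354735 -0.05365139  0.36900789]
```

```bash
python3 -m handwheel '[[-1,0.19,-0.62,0.52,0,0,0],[-1,0.19,-0.63,0.52,0,0,0],[-1,0,0,0.8,0,0,0],[-1,0,0,0.8,0,0,0],[-1,0,0,0.8,0,0,0]]'
python3 -m handwheel '[[-1,0,0,0,0,0,0]]'>/dev/null
python3 - <<'E'
from ang import *
S={n:cam(n) for n in("top","side")}
for n in S: print(n,"now",angle({n:S[n]}))
R=T(180,35);ball=np.array([.5215,-.0918,.123]); ux=Ru[:,0];tip=ball-ux*.045; tip[2]=.105
go(tip-.178*R[:,2],R)
print(red(S["side"],285,205,75,50))
E
```

```text
clock: 31.85
tool_pos: [0.4766, -0.0837, 0.2824]
orientation: [180.0, -0.0, 167.5]
force: [0.8, -0.3, 0.1]
opening: 0.0005
gripper_force: 0.0
top now (array([144, 141, 147, 150, 135, 132]), array([0.92 , 0.917, 0.917, 0.917, 0.904, 0.901]))
side now (array([99, 93, 96, 90, 87, 84]), array([0.029, 0.029, 0.029, 0.029, 0.028, 0.028]))
t 32.08 q [  13.4    9.5  -32.2   -0.   -48.3 -115.9] shift units [0.   0.04 0.03] rows 0.0
turn units [ 0.001 -0.001 -0.012]
F [0.6 0.6 1.2] M [ 0.04 -0.19 -0.05] open 0.0006 0.0
(array([nan, nan]), 0)h.py:23: RuntimeWarning: Mean of empty slice.
  v,u=np.nonzero(m); return np.array([u.mean()+x,v.mean()+y]),len(u)
  ret = ret.dtype.type(ret / rcount)
```

The top-view fit gives about 144°. It read 5° high at the start, so the bar is near 138° against 137.5° wanted. That's six clicks. Next I push the lever.

```bash
python3 -m handwheel '[[-1,-0.6,0,0,0,0,0],[-1,-0.6,0,0,0,0,0],[-1,-0.6,0,0,0,0,0],[-1,-0.6,0,0,0,0,0],[-1,-0.6,0,0,0,0,0]]'
python3 -m handwheel '[[-1,-0.4,0,0,0,0,0],[-1,-0.15,0,0,0,0,0],[-1,0,0,0,0,0,0]]'
python3 -m handwheel '[[-1,-0.1,0,0,0,0,0],[-1,0,0,0,0,0,0]]'
python3 -m handwheel '[[-1,-0.1,0,0,0,0,0],[-1,0,0,0,0,0,0]]'
```

```text
clock: 32.7
tool_pos: [0.5519, -0.0989, 0.2835]
orientation: [180.0, -0.0, 167.6]
force: [-0.9, -1.0, -2.0]
opening: 0.0004
gripper_force: 0.7
clock: 33.08
tool_pos: [0.5645, -0.1016, 0.2838]
orientation: [180.0, 0.0, 167.6]
force: [0.7, 0.4, -0.4]
opening: 0.0004
gripper_force: 0.0
clock: 33.33
tool_pos: [0.5665, -0.1021, 0.2839]
orientation: [180.0, 0.0, 167.6]
force: [-0.5, -0.0, -0.2]
opening: 0.0006
gripper_force: 0.4
clock: 33.58
tool_pos: [0.5677, -0.1025, 0.2835]
orientation: [-180.0, -0.2, 167.6]
force: [-8.5, 3.8, 5.3]
opening: 0.0002
gripper_force: 4.3
```

```bash
python3 -m handwheel '[[-1,-0.08,0,0,0,0,0],[-1,0,0,0,0,0,0]]'
python3 - <<'E'
from ang import *
S={n:cam(n) for n in("top","side")}
for n,b in dict(top=(310,175,60,70),side=(285,190,100,70)).items():
    try: print(n,red(S[n],*b),proj(S[n],np.array([.5215,-.0918,.122])+.077*Ru[:,0]))
    except Exception as e: print(e)
E
```

```text
clock: 33.83
tool_pos: [0.5685, -0.1028, 0.2833]
orientation: [-180.0, -0.4, 167.6]
force: [-12.6, 5.5, 8.9]
opening: 0.0003
gripper_force: 7.4
top (array([nan, nan]), 0) [340.84462783 197.76999442]
side (array([nan, nan]), 0) [331.94410394 220.47618611]h.py:23: RuntimeWarning: Mean of empty slice.
  v,u=np.nonzero(m); return np.array([u.mean()+x,v.mean()+y]),len(u)
  ret = ret.dtype.type(ret / rcount)
```

Force climbs steeply, so something firm has been met. I'll back off, lift away and check the ball's place.

```bash
python3 -m handwheel '[[-1,0.8,0,0,0,0,0],[-1,0.8,0,0,0,0,0],[-1,0,0,-1,0,0,0],[-1,0,0,-1,0,0,0],[-1,0,0,-1,0,0,0]]' >/dev/null
python3 -m handwheel '[[-1,0.9,0,-1,0,0,0],[-1,0.9,0,-1,0,0,0],[-1,0.9,0,-0.5,0,0,0],[-1,0.9,0,0,0,0,0],[-1,0,0,0,0,0,0]]'
cat > ck.py <<'E'
from ang import *
S={n:cam(n) for n in("top","side")}
for n in S: print(n,angle({n:S[n]}))
r={}
for n,b in dict(top=(312,178,50,62),side=(285,195,90,60)).items(): 
    c_=cv2.cvtColor(S[n]["color"],cv2.COLOR_RGB2HSV); x,y,w,h=b; k=c_[y:y+h,x:x+w]
    v,u=np.nonzero((k[...,1]>190)&(k[...,2]>60)&((k[...,0]<5)|(k[...,0]>175)))
    if len(u): r[n]=np.array([np.median(u)+x,np.median(v)+y])
    print(n,len(u),r.get(n),proj(S[n],np.array([.5215,-.0918,.122])+.077*Ru[:,0]))
if len(r)==2: X=tri(S["top"],r["top"],S["side"],r["side"]); print(X,(X[0]-[.5215,-.0918,.123])@Ru)
print(get_obs()["force"].round(1))
E
python3 ck.py
```

```text
clock: 35.17
tool_pos: [0.443, -0.0751, 0.4222]
orientation: [179.9, 0.1, 167.7]
force: [0.6, -0.3, -1.0]
opening: 0.0003
gripper_force: 0.0
top (array([144, 141, 147, 150, 135, 132]), array([0.922, 0.92 , 0.92 , 0.92 , 0.907, 0.904]))
side (array([126, 123, 120, 129, 132, 117]), array([0.698, 0.697, 0.687, 0.684, 0.684, 0.683]))
top 88 [341. 200.] [340.84462783 197.76999442]
side 91 [331. 222.] [331.94410394 220.47618611]
(array([ 0.59177526, -0.10897612,  0.12146273]), array([ 0.14517924, -0.1341773 ])) [ 0.07232303 -0.00173535 -0.00153727]
[-0.3 -0.4  0.9]
```

The ball travelled 72 mm from its start, which was slightly above zero. It came to a firm stop at z=0.1215, so it is locked. The dial still fits six clicks and the robot is clear, so I'm handing in.

```bash
python3 -c "
from plant import *
print(close_job())"
```

```text
the job is handed in; nothing more can be done
None
```

I turned the dial back to its end stop, set it six clicks clockwise, pushed the lever to its rear stop and handed the job in; the hand-in gave no verdict, and I did not check the other bench items individually.

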